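Draw the casting collar off the stuck clay beaker

TASK

On the round metal banding wheel a cast clay beaker is still stuck inside its casting collar, the one with blue cheeks. Lift the collar straight up off the beaker (squeezing the blue cheeks would pinch the beaker and bring it along, so take the collar by its two solid plaster ends) and set it down gently, right way up, in the middle of the square wooden drying bat. The beaker must stay standing where it is on the wheel, and the empty collar with yellow cheeks must be left alone.

Things in the scene. Friction and masses are not known exactly. Their poses are not given: they have to be found in the camera images.
- collar: White plaster frame, open at top and bottom, 62 (x) by 58 (y), 62 mm tall, 260 g, round the beaker on the wheel. Solid flat ends 7 mm thick, outer faces at x = +-31: a grip along x holds the frame alone. In the y sides sprung blue cheeks, backs at y = +-34, 34 mm square, 31 mm up, rub lightly on the beaker (less than its weight); a grip along y clamps it. Origin: centre of underside, z up.
- beaker: Sand-coloured clay beaker, round, open at the top, 42 mm across, 74 mm tall, wall 4, 100 g. Stands upright, loose, in the blue-cheeked collar (3 mm free at each plaster end), rim 12 mm above the collar's top. Origin: centre of underside, z up. The wheel under it, roughly centred on it, is a fixed aluminium disc 160 mm across that does not turn, top 60 mm above the table.
- bat: Drying bat: a fixed square board of pale wood, 150 by 150 mm, 20 mm thick, lying on the table. Origin: centre of its underside; z up, so its top is at z = 20 mm.
- spare: Second casting collar, same shape and size but with yellow cheeks, empty, standing loose on the table. To be left alone. Origin: centre of its underside; z up.
Not all that is in view belongs to the job. Leave any orange or pink look-alike of the collar alone.

How it is judged (in metres and radians):
On the way:
1. the blue-cheeked collar is drawn off upwards until its underside is above the beaker's rim, over the beaker, which still stands on the wheel (z of collar in the frame of beaker above 0.078 m and horizontal distance between collar and beaker below 0.05 m and distance of beaker from where it was at the start of the episode below 0.02 m), for 0.05 s.
At the end, for the whole second after the job is handed in: The blue-cheeked collar stands at rest, upright within 10 degrees, on the drying bat, centre within 40 mm of the bat's; the beaker stands at rest, upright within 10 degrees, on the wheel within 20 mm of its start; the yellow-cheeked collar is within 30 mm of its start (horizontal distance between collar and bat below 0.04 m and z of collar in the frame of bat between 0.015 and 0.026 m and angle between each of collar, beaker's own z axis and vertical below 0.17 rad and linear speed of each of collar, beaker below 0.02 m/s and distance of beaker from where it was at the start of the episode below 0.02 m and distance of spare from where it was at the start of the episode below 0.03 m); the robot touches nothing.
It fails at once if the beaker is dragged up with the collar, more than 12 mm off the wheel (height (world z) of beaker above 0.072 m).
It fails at once if the beaker is tipped by more than 25 degrees or shifted by more than 40 mm (angle between beaker's own z axis and vertical above 0.44 rad or distance of beaker from where it was at the start of the episode above 0.04 m).
It fails at once if the collar is dropped or thrown (faster than 0.7 m/s with the fingers off it) (linear speed of collar above 0.7 m/s and contact force between the fingers and collar below 0.1 N).
It fails at once if the empty yellow-cheeked collar is moved by more than 40 mm (distance of spare from where it was at the start of the episode above 0.04 m).
It also fails if it takes over 42 s, if anything falls off the work surface, if the arm or the gripper's body presses on something with over 40 N, if the wrist force passes 120 N, or if a joint passes its speed limit or range.

ROBOT

A 7-joint arm with a two-finger parallel gripper is mounted at the origin on the work surface. World frame = base frame: x ahead of the robot, y to its left, z up, the work surface at z = 0. Lengths are in mm, angles in rad, forces in N, time in s.
With the tool pointing down it reaches from about 400 to 875 mm from the base axis. Payload 19.3 kg.
Tool frame: the origin (TCP) lies midway between the tips of the shut fingers; the grasp point (between the pads) lies 19 mm behind it; z points along the fingers, y is the line along which they close (so a half turn about z gives the same grasp; the last joint's range is limited). The gripper opens to 85 mm and grips with 20 to 120 N. Pads are 22 mm wide; open, the fingers measure 114 mm over their backs; the gripper's body (76 mm by 85 mm) begins 54 mm behind the grasp point. The pads swing forward as they close: fully open they stand 13 mm farther back than shut.
Start: joints at [-1.277, 0.521, -0.036, 1.599, 0.021, 1.021, -0.113], TCP at [222.41, 584.079, 231.291] pointing down, gripper open.
Joint ranges: [-2.91, 2.91], [-0.3, 2.13], [-1.5, 1.42], [0.17, 2.43], [-1.26, 4.41], [0.16, 1.93], [-2.52, 2.52]. Speed limits (rad/s): [1.89, 1.89, 2.39, 2.39, 3.01, 3.01, 3.01].

INTERFACE

Orientations are given as a unit quaternion [w, x, y, z].
In Python, from cell import robot, optics, close_job gives the robot as it stands.
- The arm moves only by the shell command python3 -m creep 'ROWS' [FORCE]. ROWS is JSON, a list of rows, each an object of numbers: "dx", "dy", "dz": the shift along the tool's x, y, z in cm; "wx", "wy", "wz": the turn, a rotation vector about the tool's x, y, z in rad; "claw": the opening, from 0 (shut) to 1 (fully open). In form: [{"dx": .., "dy": .., "dz": .., "wx": .., "wy": .., "wz": .., "claw": ..}, ...]. A call has 1 to 10 rows; each row shifts and turns the commanded pose from where the row before left it, along the tool's axes as they then stand; what a row does not reach is not made up. A row lasts 1/12 s, in which the tool goes at most 41.7 mm and 7.16 degrees, less where a joint would pass 70% of its speed; a pose out of reach is approached as far as the arm can. A call with a gripper value outside its range is refused whole. The fingers move at their own pace and stop on an object; FORCE is the grip in N (left out, the last holds). Time passes only in rows, so rows that do not move let the fingers close. It gives the time, the measured TCP pose, the force, the opening and the grip force at its end, in the units of the state.
- robot.get_state(): the state, without advancing time (a new reading comes with each control period).
- optics.camera(name): name is "scene" or "top" or "wrist"; returns the picture (384x512x3 uint8, red, green, blue); there is no depth.
- optics.camera_info(name): a dict with "fx", "fy", "cx", "cy" (pixels), "k1" (the pictures are not rectified: a ray, as slopes to the right and down, at radius r is drawn at 1 + k1 r^2 times it, then the intrinsics apply), "eye" and "attitude" of the camera in the world. Camera axes: x right, y up, looking along -z (the intrinsics and any distortion apply to the point x, -y, -z); pixel columns grow to the right and rows downward; lengths in mm; the calibration is good to about 2 mm. A picture is of the moment at which its call begins: read the wrist's pose just before it. camera_info takes no time and is no camera call; for the wrist camera it gives the pose at the moment of the call.
- close_job(): hands the job in; it is judged then, once.
The state is a dict: "clock": time; "joint_positions": joint angles; "joint_velocities": joint speeds; "joint_torque": joint torques, N m; "tcp_pos": TCP position; "orientation": TCP orientation; "contact_force": force on the tool from outside, world axes, zero at the start; "torque": the same for the moment, N m; "opening": opening from 0.0 (shut) to 1.0 (fully open); "gripper_force": force on a finger pad.
Only numpy, scipy, OpenCV 4.12 (cv2) and the standard library are available. Lean on these libraries where they do the work, as an engineer would, in place of code of your own. Each camera call takes 0.05 s, during which the arm holds its last target. There are 200 camera calls.

## Working session

There is one attempt and no reset: what is moved stays moved. The work goes in short steps, Python scripts to look and compute and a shell command to move; the robot and the scene stay as the last step left them, time stands still between calls to the robot, and variables do not carry over. Pictures are saved under pics/ and viewed, at most 10 in all, crops included, and the job is handed in when it is done.

```bash
mkdir -p pics
python3 - <<'E'
from cell import robot, optics
import cv2,numpy as np
s=robot.get_state();print(s['clock'],s['tcp_pos'],s['orientation'],s['opening'])
ims=[]
for n in("scene","top","wrist"):
    print(n,optics.camera_info(n)); im=optics.camera(n)[:,:,::-1]; cv2.imwrite(f"pics/{n}0.png",im); ims.append(im)
cv2.imwrite("pics/a.png",cv2.resize(np.hstack(ims[:2]),(800,300)))
E
```

```text
0.0 [222.30660317 583.78227741 230.73027291] [-6.05909922e-05  1.80899407e-01  9.83501441e-01 -5.62756801e-04] 1.0017532389890138
scene {'fx': 442.2975386916817, 'fy': 442.2975386916817, 'cx': 258.12747999177293, 'cy': 193.00069724146528, 'k1': 0.01432140050265371, 'eye': array([1110.12108792,  299.53447275,  699.31438766]), 'attitude': array([0.48279393, 0.22097201, 0.33868907, 0.77676966])}
top {'fx': 481.46280075262626, 'fy': 481.46280075262626, 'cx': 262.25242574077186, 'cy': 197.2627010209306, 'k1': -0.1414706529122396, 'eye': array([ 390.3697375 ,   12.63661959, 1075.14279876]), 'attitude': array([ 0.71027479,  0.01804604, -0.0336457 , -0.70288835])}
wrist {'fx': 272.06413752281316, 'fy': 272.06413752281316, 'cx': 257.4053246328958, 'cy': 194.40272565647072, 'k1': -0.03197659887838912, 'eye': array([155.45523838, 610.84873437, 373.89410701]), 'attitude': array([ 0.81494666, -0.11861232, -0.08033716,  0.56155054])}
```

View pics/top0.png

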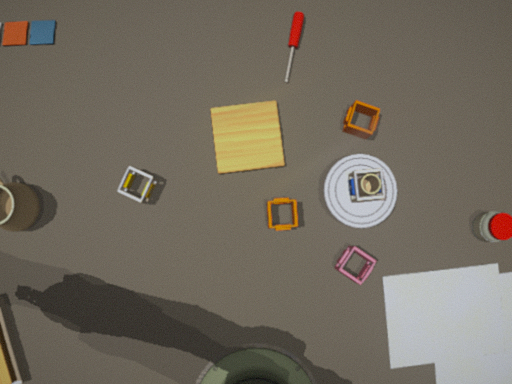

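View pics/scene0.png

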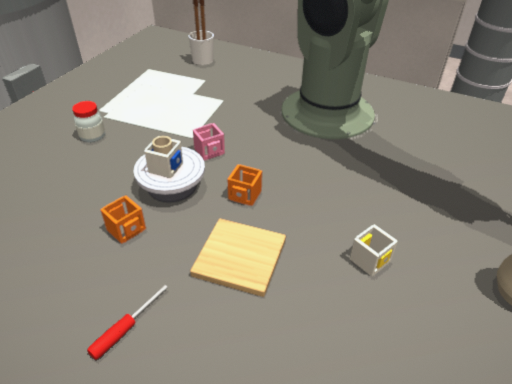

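The top view shows the bat at (248,137) and the wheel at (360,190). On the wheel, the collar with a blue cheek holds the beaker at (369,186). The look-alikes are orange at (283,214) and (362,118), pink at (356,265), and the empty yellow-cheeked collar at (137,184). Only the one on the wheel has blue cheeks and a beaker, so I'll confirm it in an enlarged crop.

```bash
cat > h.py <<'E'
import numpy as np,cv2
from cell import robot,optics
from scipy.spatial.transform import Rotation as R
def cast(ci,px,z):
    px=np.atleast_2d(np.array(px,float))
    d=np.c_[(px[:,0]-ci['cx'])/ci['fx'],(px[:,1]-ci['cy'])/ci['fy']]; u=d.copy()
    for _ in range(20): u=d/(1+ci['k1']*(u**2).sum(1,keepdims=True))
    q=ci['attitude']; M=R.from_quat([q[1],q[2],q[3],q[0]]).as_matrix()
    r=np.c_[u[:,0],-u[:,1],-np.ones(len(u))]@M.T; e=np.array(ci['eye'])
    return e+r*((z-e[2])/r[:,2])[:,None]
E
python3 - <<'E'
from h import *
ci=optics.camera_info("top"); t=cv2.imread("pics/top0.png"); hsv=cv2.cvtColor(t,cv2.COLOR_BGR2HSV)
m=cv2.inRange(hsv,(15,70,100),(35,255,255)); m[:, :200]=0;m[:,300:]=0;m[185:]=0
c=max(cv2.findContours(m,0,2)[0],key=cv2.contourArea); 
b=cv2.boxPoints(cv2.minAreaRect(c)); p=cast(ci,b,20); print("bat",p.mean(0),p.round(1).tolist(),np.linalg.norm(np.diff(p,axis=0),axis=1))
y=cv2.inRange(hsv,(22,120,80),(35,255,255)); y[:,:100]=0;y[:,175:]=0;y[:150]=0;y[220:]=0
print("spare",cast(ci,np.argwhere(y)[:,::-1].mean(0),30))
print("wheel",cast(ci,(360,190.5),60))
print("lookalikes", cast(ci,[(283,214),(362,118),(356,265)],50))
A=cv2.resize(t[140:240,310:410],(400,400),interpolation=cv2.INTER_CUBIC)
s=cv2.imread("pics/scene0.png"); B=cv2.resize(s[120:220,120:220],(400,400),interpolation=cv2.INTER_CUBIC)
cv2.imwrite("pics/crop.png",np.hstack([A,B]))
E
```

```text
bat [603.92676716  25.32539675  20.        ] [[669.5, 112.2, 20.0], [690.8, -41.2, 20.0], [537.9, -60.4, 20.0], [517.5, 90.8, 20.0]] [154.92571948 154.06048966 152.56976803]
spare [[492.95102483 267.61752777  30.        ]]
wheel [[ 481.72234365 -218.42715509   60.        ]]
lookalikes [[ 430.29704096  -54.24427346   50.        ]
 [ 642.44245075 -226.87181357   50.        ]
 [ 322.47895745 -211.74757147   50.        ]]
```

View pics/crop.png

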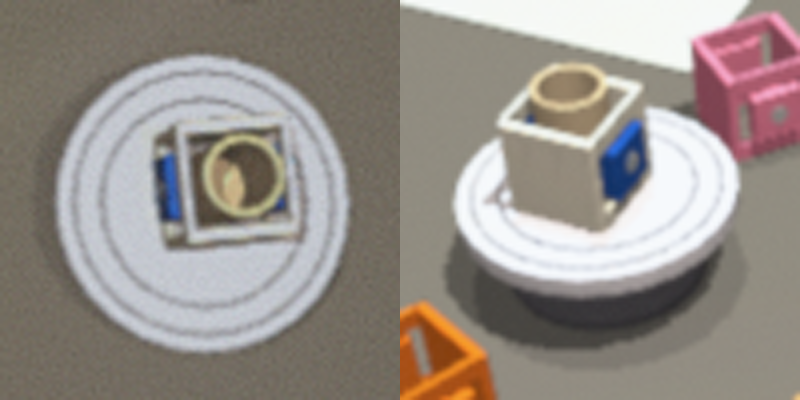

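The crop confirms it. The collar has blue cheeks on the image's left and right (world ±y) with the beaker inside it, and its solid ends face world ±x. Its top corners are near crop pixels (178,122), (293,112), (303,233) and (187,243), and the rim centre is at (243,176).

Run:
```python
from h import *
ci=optics.camera_info("top")
f=lambda a:np.array(a)/4.+[309.6,139.6]
p=cast(ci,f([(178,122),(293,112),(303,233),(187,243)]),122)
print(p.round(1).tolist(),p.mean(0),np.linalg.norm(np.diff(p,axis=0),axis=1))
ax=(p[0]+p[1]-p[2]-p[3]); print("yaw of collar x",np.degrees(np.arctan2(ax[1],ax[0])))
ay=(p[0]+p[3]-p[2]-p[1]); print("yaw of collar y",np.degrees(np.arctan2(ay[1],ay[0])))
print("rim",cast(ci,f([(243,176)]),134))
s=robot.get_state();q=s['orientation'];M=R.from_quat([q[1],q[2],q[3],q[0]]).as_matrix();print(M.round(3))
```

```text
[[517.2, -192.5, 122.0], [523.3, -251.8, 122.0], [461.9, -256.3, 122.0], [456.2, -196.8, 122.0]] [ 489.67378692 -224.34802009  122.        ] [59.56740829 61.54429197 59.78437816]
yaw of collar x 4.067367524460181
yaw of collar y 95.65024601721998
rim [[ 489.10419902 -222.62493917  134.        ]]
[[-0.935  0.356 -0.   ]
 [ 0.356  0.935 -0.001]
 [-0.    -0.001 -1.   ]]
```

Collar centre is (489.5, -224) with its x axis at about 5° yaw. The sides measure 59.6–61.5 mm, which fits the given size. First I'll turn the tool so the fingers close along the collar's x.

```bash
python3 -m creep '[{"wz":0.112,"claw":1},{"wz":0.112,"claw":1},{"wz":0.112,"claw":1},{"wz":0.112,"claw":1},{"wz":0.112,"claw":1},{"wz":0.112,"claw":1},{"wz":0.112,"claw":1},{"wz":0.112,"claw":1},{"wz":0.112,"claw":1},{"wz":0.112,"claw":1}]' 35
python3 - <<'E'
from h import *
s=robot.get_state();q=s['orientation'];M=R.from_quat([q[1],q[2],q[3],q[0]]).as_matrix();print(M.round(3),s['joint_positions'])
print(M.T@(np.array([470,200,235])-s['tcp_pos'])/10, M.T@(np.array([489.5,-224,235])-[470,200,235])/10)
E
```

```text
[[-0.935  0.356 -0.   ]
 [ 0.356  0.935 -0.001]
 [-0.    -0.001 -1.   ]] [-1.27722646  0.52184505 -0.03631776  1.59980857  0.0212224   1.02109517
 -0.11280524]
[-36.80505234 -27.06446146  -0.38628781] [-1.69089141e+01 -3.89313518e+01  3.11051928e-02]schema error: expected keys dx, dy, dz, wx, wy, wz, claw
```

```bash
python3 -m creep '[{"dx":0,"dy":0,"dz":0,"wx":0,"wy":0,"wz":0.112,"claw":1},{"dx":0,"dy":0,"dz":0,"wx":0,"wy":0,"wz":0.112,"claw":1},{"dx":0,"dy":0,"dz":0,"wx":0,"wy":0,"wz":0.112,"claw":1},{"dx":0,"dy":0,"dz":0,"wx":0,"wy":0,"wz":0.112,"claw":1},{"dx":0,"dy":0,"dz":0,"wx":0,"wy":0,"wz":0.112,"claw":1},{"dx":0,"dy":0,"dz":0,"wx":0,"wy":0,"wz":0.112,"claw":1},{"dx":0,"dy":0,"dz":0,"wx":0,"wy":0,"wz":0.112,"claw":1},{"dx":0,"dy":0,"dz":0,"wx":0,"wy":0,"wz":0.112,"claw":1},{"dx":0,"dy":0,"dz":0,"wx":0,"wy":0,"wz":0.112,"claw":1},{"dx":0,"dy":0,"dz":0,"wx":0,"wy":0,"wz":0.112,"claw":1}]' 35
python3 - <<'E'
from h import *
s=robot.get_state();q=s['orientation'];M=R.from_quat([q[1],q[2],q[3],q[0]]).as_matrix();print(M.round(3),s['joint_positions'])
print(M.T@(np.array([470,200,235])-s['tcp_pos'])/10, M.T@(np.array([489.5,-224,235])-[470,200,235])/10)
E
```

```text
clock: 0.98
tcp_pos: [222.3, 584.0, 231.1]
orientation: [0.0, 0.678, 0.735, -0.0]
contact_force: [-0.1, 0.0, 1.6]
opening: 0.996
gripper_force: 0.0
[[-0.081  0.997 -0.   ]
 [ 0.997  0.081 -0.   ]
 [-0.    -0.    -1.   ]] [-1.46259672  0.53340707  0.24001066  1.61047787 -0.14275848  1.01535621
 -1.09771865]
[-40.28644855  21.56034009  -0.3782831 ] [-4.24180287e+01 -1.50767592e+00  1.60601188e-02]
```

```bash
python3 -m creep '[{"dx":-2.8,"dy":1.5,"dz":0,"wx":0,"wy":0,"wz":0,"claw":1},{"dx":-2.8,"dy":1.5,"dz":0,"wx":0,"wy":0,"wz":0,"claw":1},{"dx":-2.8,"dy":1.5,"dz":0,"wx":0,"wy":0,"wz":0,"claw":1},{"dx":-2.8,"dy":1.5,"dz":0,"wx":0,"wy":0,"wz":0,"claw":1},{"dx":-2.8,"dy":1.5,"dz":0,"wx":0,"wy":0,"wz":0,"claw":1},{"dx":-2.8,"dy":1.5,"dz":0,"wx":0,"wy":0,"wz":0,"claw":1},{"dx":-2.8,"dy":1.5,"dz":0,"wx":0,"wy":0,"wz":0,"claw":1},{"dx":-2.8,"dy":1.5,"dz":0,"wx":0,"wy":0,"wz":0,"claw":1},{"dx":-2.8,"dy":1.5,"dz":0,"wx":0,"wy":0,"wz":0,"claw":1},{"dx":-2.8,"dy":1.5,"dz":0,"wx":0,"wy":0,"wz":0,"claw":1}]'
python3 -m creep '[{"dx":-3.1,"dy":1.65,"dz":0,"wx":0,"wy":0,"wz":0,"claw":1},{"dx":-3.1,"dy":1.65,"dz":0,"wx":0,"wy":0,"wz":0,"claw":1},{"dx":-3.1,"dy":1.65,"dz":0,"wx":0,"wy":0,"wz":0,"claw":1},{"dx":-3.1,"dy":1.65,"dz":0,"wx":0,"wy":0,"wz":0,"claw":1},{"dx":-3.3,"dy":-0.1,"dz":0,"wx":0,"wy":0,"wz":0,"claw":1},{"dx":-3.3,"dy":-0.1,"dz":0,"wx":0,"wy":0,"wz":0,"claw":1},{"dx":-3.3,"dy":-0.1,"dz":0,"wx":0,"wy":0,"wz":0,"claw":1},{"dx":-3.3,"dy":-0.1,"dz":0,"wx":0,"wy":0,"wz":0,"claw":1},{"dx":-3.3,"dy":-0.1,"dz":0,"wx":0,"wy":0,"wz":0,"claw":1},{"dx":-3.3,"dy":-0.1,"dz":0,"wx":0,"wy":0,"wz":0,"claw":1}]'
```

```text
clock: 1.82
tcp_pos: [396.7, 316.8, 231.3]
orientation: [-0.0, 0.676, 0.737, -0.0]
contact_force: [0.3, 0.3, 0.1]
opening: 1.0
gripper_force: 0.0
clock: 2.65
tcp_pos: [483.6, 1.1, 231.3]
orientation: [-0.0, 0.676, 0.737, 0.0]
contact_force: [0.2, -0.4, -1.0]
opening: 1.002
gripper_force: 0.0
```

```bash
python3 -m creep '[{"dx":-2.8,"dy":-0.17,"dz":0,"wx":0,"wy":0,"wz":0,"claw":1},{"dx":-2.8,"dy":-0.17,"dz":0,"wx":0,"wy":0,"wz":0,"claw":1},{"dx":-2.8,"dy":-0.17,"dz":0,"wx":0,"wy":0,"wz":0,"claw":1},{"dx":-2.8,"dy":-0.17,"dz":0,"wx":0,"wy":0,"wz":0,"claw":1},{"dx":-2.8,"dy":-0.17,"dz":0,"wx":0,"wy":0,"wz":0,"claw":1},{"dx":-2.8,"dy":-0.17,"dz":0,"wx":0,"wy":0,"wz":0,"claw":1},{"dx":-2.8,"dy":-0.17,"dz":0,"wx":0,"wy":0,"wz":0,"claw":1},{"dx":-2.4,"dy":-0.17,"dz":0,"wx":0,"wy":0,"wz":0,"claw":1},{"dx":0,"dy":0,"dz":0,"wx":0,"wy":0,"wz":0,"claw":1},{"dx":0,"dy":0,"dz":0,"wx":0,"wy":0,"wz":0,"claw":1}]'
python3 - <<'E'
from h import *
ci=optics.camera_info("wrist"); im=optics.camera("wrist")[:,:,::-1]; cv2.imwrite("pics/w1.png",im)
print(ci['eye'],ci['attitude'])
np.save("ci1.npy",ci,allow_pickle=True)
s=robot.get_state();print(s['tcp_pos'],s['orientation'],s['joint_positions'])
E
```

```text
clock: 3.48
tcp_pos: [489.0, -218.9, 231.1]
orientation: [-0.0, 0.677, 0.736, -0.0]
contact_force: [-0.3, 0.3, 0.0]
opening: 1.0
gripper_force: 0.0
[ 483.65184547 -145.64809773  374.15122743] [ 0.9886846  -0.14400723 -0.00515621  0.0416905 ]
[ 489.27182928 -217.7133656   231.04899373] [-2.68504172e-04  6.75953180e-01  7.36944517e-01 -7.38826403e-05] [-0.03268367  0.41318884  0.45752121  1.85398993 -0.22391312  0.92560687
  0.61342513]
```

View pics/w1.png

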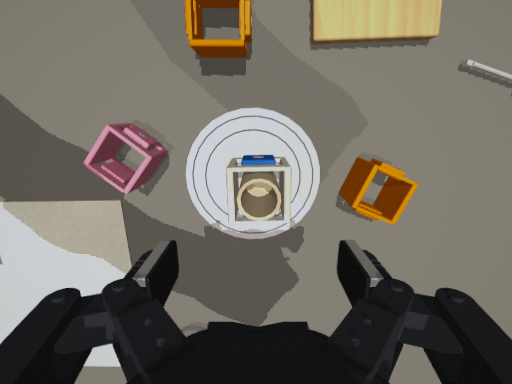

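The wrist view shows the collar on the wheel, with its top corners at about (227,166), (290,166), (291,222) and (228,223) and the beaker rim at (259,199). The fingers straddle it at the left and right, along its solid ends.

Run:
```python
from h import *
ci=np.load("ci1.npy",allow_pickle=True).item()
p=cast(ci,[(227,166),(290,166),(291,222),(228,223)],122); print(p.round(1).tolist(),p.mean(0),np.linalg.norm(np.diff(p,axis=0),axis=1))
d=p[1]-p[0];print(np.degrees(np.arctan2(d[1],d[0]))); print("rim",cast(ci,(259,199),134),cast(ci,(259,195.5),130))
im=cv2.imread("pics/w1.png");cv2.imwrite("pics/w1c.png",cv2.resize(im[145:245,205:315],None,fx=6,fy=6,interpolation=cv2.INTER_CUBIC))
```

```text
[[458.7, -195.1, 122.0], [517.6, -190.2, 122.0], [525.3, -246.2, 122.0], [462.7, -252.6, 122.0]] [ 491.0935266  -221.04257252  122.        ] [59.12749562 56.60676686 62.90630773]
4.835079299021034
rim [[ 491.05834983 -221.1870368   134.        ]] [[ 490.88724316 -219.01745241  130.        ]]
```

View pics/w1c.png

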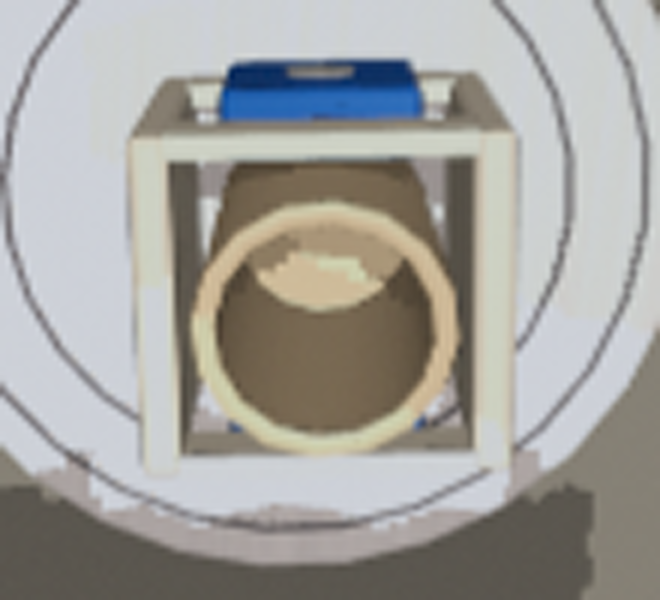

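Refined: the centre is about (490.5, -223) at 4.9° yaw, so I'll shift 5 mm and descend.

```bash
python3 -m creep '[{"dx":-0.5,"dy":0.1,"dz":0.8,"wx":0,"wy":0,"wz":0,"claw":1},{"dx":0,"dy":0,"dz":2,"wx":0,"wy":0,"wz":0,"claw":1},{"dx":0,"dy":0,"dz":2.5,"wx":0,"wy":0,"wz":0,"claw":1},{"dx":0,"dy":0,"dz":2.5,"wx":0,"wy":0,"wz":0,"claw":1},{"dx":0,"dy":0,"dz":2,"wx":0,"wy":0,"wz":0,"claw":1},{"dx":0,"dy":0,"dz":1.5,"wx":0,"wy":0,"wz":0,"claw":1},{"dx":0,"dy":0,"dz":1,"wx":0,"wy":0,"wz":0,"claw":1},{"dx":0,"dy":0,"dz":0,"wx":0,"wy":0,"wz":0,"claw":1},{"dx":0,"dy":0,"dz":0,"wx":0,"wy":0,"wz":0,"claw":1}]'
python3 - <<'E'
from h import *
ci=optics.camera_info("wrist"); im=optics.camera("wrist")[:,:,::-1]; cv2.imwrite("pics/w2.png",im)
print(robot.get_state()['tcp_pos'])
E
```

```text
clock: 4.28
tcp_pos: [490.9, -222.4, 108.3]
orientation: [-0.0, 0.676, 0.737, -0.0]
contact_force: [-0.2, 0.2, 0.3]
opening: 1.005
gripper_force: 0.0
[ 491.24131413 -222.61424307  108.86414718]
```

View pics/w2.png

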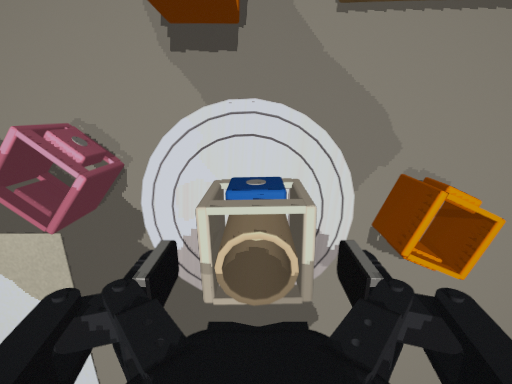

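The collar (columns 198–315) sits centred between the finger pads (178 and 338), with clearance on both sides. I'll descend 30 mm and close.

```bash
python3 -m creep '[{"dx":0,"dy":0,"dz":1,"wx":0,"wy":0,"wz":0,"claw":1},{"dx":0,"dy":0,"dz":1.2,"wx":0,"wy":0,"wz":0,"claw":1},{"dx":0,"dy":0,"dz":0.8,"wx":0,"wy":0,"wz":0,"claw":1},{"dx":0,"dy":0,"dz":0,"wx":0,"wy":0,"wz":0,"claw":1},{"dx":0,"dy":0,"dz":0,"wx":0,"wy":0,"wz":0,"claw":0.8},{"dx":0,"dy":0,"dz":0,"wx":0,"wy":0,"wz":0,"claw":0.75},{"dx":0,"dy":0,"dz":0,"wx":0,"wy":0,"wz":0,"claw":0.7},{"dx":0,"dy":0,"dz":0,"wx":0,"wy":0,"wz":0,"claw":0.6},{"dx":0,"dy":0,"dz":0,"wx":0,"wy":0,"wz":0,"claw":0.5},{"dx":0,"dy":0,"dz":0,"wx":0,"wy":0,"wz":0,"claw":0.4}]' 40
python3 -m creep '[{"dx":0,"dy":0,"dz":0,"wx":0,"wy":0,"wz":0,"claw":0.4},{"dx":0,"dy":0,"dz":0,"wx":0,"wy":0,"wz":0,"claw":0.4},{"dx":0,"dy":0,"dz":0,"wx":0,"wy":0,"wz":0,"claw":0.4},{"dx":0,"dy":0,"dz":0,"wx":0,"wy":0,"wz":0,"claw":0.4}]'
```

```text
clock: 5.17
tcp_pos: [491.0, -222.8, 78.7]
orientation: [0.0, 0.676, 0.737, 0.0]
contact_force: [-1.8, -0.5, 6.3]
opening: 0.72
gripper_force: 44.4
clock: 5.5
tcp_pos: [491.0, -222.8, 78.7]
orientation: [0.0, 0.676, 0.737, 0.0]
contact_force: [-1.8, 0.1, 6.7]
opening: 0.721
gripper_force: 44.4
```

Gripped: 0.72 of 85 is about 61 mm, which matches the collar's 62 mm x width. Lifting slowly.

```bash
python3 -m creep '[{"dx":0,"dy":0,"dz":-0.2,"wx":0,"wy":0,"wz":0,"claw":0.4},{"dx":0,"dy":0,"dz":-0.3,"wx":0,"wy":0,"wz":0,"claw":0.4},{"dx":0,"dy":0,"dz":-0.3,"wx":0,"wy":0,"wz":0,"claw":0.4},{"dx":0,"dy":0,"dz":-0.3,"wx":0,"wy":0,"wz":0,"claw":0.4},{"dx":0,"dy":0,"dz":-0.3,"wx":0,"wy":0,"wz":0,"claw":0.4},{"dx":0,"dy":0,"dz":-0.3,"wx":0,"wy":0,"wz":0,"claw":0.4},{"dx":0,"dy":0,"dz":-0.3,"wx":0,"wy":0,"wz":0,"claw":0.4},{"dx":0,"dy":0,"dz":0,"wx":0,"wy":0,"wz":0,"claw":0.4},{"dx":0,"dy":0,"dz":0,"wx":0,"wy":0,"wz":0,"claw":0.4}]'
python3 - <<'E'
from h import *
im=optics.camera("scene")[:,:,::-1]; a=cv2.imread("pics/scene0.png")
f=lambda i:cv2.resize(i[100:220,110:230],(400,400),interpolation=cv2.INTER_CUBIC)
w=optics.camera("wrist")[:,:,::-1]; cv2.imwrite("pics/w3.png",w)
cv2.imwrite("pics/s3.png",np.hstack([f(a),f(im)]))
E
```

```text
clock: 6.25
tcp_pos: [491.0, -222.6, 98.5]
orientation: [0.0, 0.676, 0.737, 0.0]
contact_force: [-0.6, -0.3, -2.5]
opening: 0.722
gripper_force: 44.0
```

View pics/s3.png

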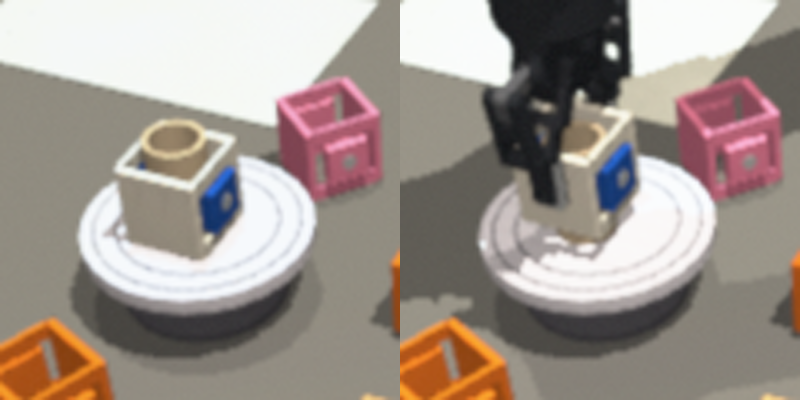

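The collar is up and the beaker stayed: its foot shows under the collar at crop (580,240), its rim is now sunk below the collar's top, and the 2.5 N load matches the collar alone. I'll continue upwards.

```bash
python3 -m creep '[{"dx":0,"dy":0,"dz":-0.5,"wx":0,"wy":0,"wz":0,"claw":0.4},{"dx":0,"dy":0,"dz":-0.7,"wx":0,"wy":0,"wz":0,"claw":0.4},{"dx":0,"dy":0,"dz":-0.8,"wx":0,"wy":0,"wz":0,"claw":0.4},{"dx":0,"dy":0,"dz":-0.8,"wx":0,"wy":0,"wz":0,"claw":0.4},{"dx":0,"dy":0,"dz":-0.8,"wx":0,"wy":0,"wz":0,"claw":0.4},{"dx":0,"dy":0,"dz":-0.8,"wx":0,"wy":0,"wz":0,"claw":0.4},{"dx":0,"dy":0,"dz":-1,"wx":0,"wy":0,"wz":0,"claw":0.4},{"dx":0,"dy":0,"dz":-1,"wx":0,"wy":0,"wz":0,"claw":0.4},{"dx":0,"dy":0,"dz":-1.2,"wx":0,"wy":0,"wz":0,"claw":0.4},{"dx":0,"dy":0,"dz":-1.2,"wx":0,"wy":0,"wz":0,"claw":0.4}]'
python3 -m creep '[{"dx":0,"dy":0,"dz":-1,"wx":0,"wy":0,"wz":0,"claw":0.4},{"dx":0,"dy":0,"dz":-0.7,"wx":0,"wy":0,"wz":0,"claw":0.4},{"dx":0,"dy":0,"dz":0,"wx":0,"wy":0,"wz":0,"claw":0.4},{"dx":0,"dy":0,"dz":0,"wx":0,"wy":0,"wz":0,"claw":0.4}]'
python3 - <<'E'
from h import *
s=robot.get_state();q=s['orientation'];M=R.from_quat([q[1],q[2],q[3],q[0]]).as_matrix()
print(M.T@(np.array([604,25.3,s['tcp_pos'][2]])-s['tcp_pos'])/10,s['tcp_pos'])
E
```

```text
clock: 7.18
tcp_pos: [490.8, -222.7, 187.5]
orientation: [0.0, 0.676, 0.737, 0.0]
contact_force: [-0.3, 0.0, -2.5]
opening: 0.724
gripper_force: 44.1
clock: 7.52
tcp_pos: [490.9, -222.6, 203.4]
orientation: [0.0, 0.676, 0.737, 0.0]
contact_force: [0.6, -0.4, -2.8]
opening: 0.724
gripper_force: 44.1
[2.37095539e+01 1.34184472e+01 4.13657061e-03] [ 490.94750908 -222.56872168  203.42944342]
```

```bash
python3 -m creep '[{"dx":1.2,"dy":0.7,"dz":0,"wx":0,"wy":0,"wz":0,"claw":0.4},{"dx":2.4,"dy":1.35,"dz":0,"wx":0,"wy":0,"wz":0,"claw":0.4},{"dx":2.8,"dy":1.6,"dz":0,"wx":0,"wy":0,"wz":0,"claw":0.4},{"dx":2.8,"dy":1.6,"dz":0,"wx":0,"wy":0,"wz":0,"claw":0.4},{"dx":2.8,"dy":1.6,"dz":0,"wx":0,"wy":0,"wz":0,"claw":0.4},{"dx":2.8,"dy":1.6,"dz":0,"wx":0,"wy":0,"wz":0,"claw":0.4},{"dx":2.8,"dy":1.6,"dz":0,"wx":0,"wy":0,"wz":0,"claw":0.4},{"dx":2.8,"dy":1.6,"dz":0,"wx":0,"wy":0,"wz":0,"claw":0.4},{"dx":2.2,"dy":1.2,"dz":0,"wx":0,"wy":0,"wz":0,"claw":0.4},{"dx":1.1,"dy":0.6,"dz":0,"wx":0,"wy":0,"wz":0,"claw":0.4}]'
python3 -m creep '[{"dx":0,"dy":0,"dz":1,"wx":0,"wy":0,"wz":0,"claw":0.4},{"dx":0,"dy":0,"dz":2.5,"wx":0,"wy":0,"wz":0,"claw":0.4},{"dx":0,"dy":0,"dz":2.5,"wx":0,"wy":0,"wz":0,"claw":0.4},{"dx":0,"dy":0,"dz":2.5,"wx":0,"wy":0,"wz":0,"claw":0.4},{"dx":0,"dy":0,"dz":2.5,"wx":0,"wy":0,"wz":0,"claw":0.4},{"dx":0,"dy":0,"dz":2,"wx":0,"wy":0,"wz":0,"claw":0.4},{"dx":0,"dy":0,"dz":1,"wx":0,"wy":0,"wz":0,"claw":0.4},{"dx":0,"dy":0,"dz":0,"wx":0,"wy":0,"wz":0,"claw":0.4},{"dx":0,"dy":0,"dz":0,"wx":0,"wy":0,"wz":0,"claw":0.4}]'
python3 - <<'E'
from h import *
im=optics.camera("scene")[:,:,::-1]; cv2.imwrite("pics/s4.png",im)
print(robot.get_state()['tcp_pos'])
E
```

```text
clock: 8.35
tcp_pos: [604.8, 29.0, 202.1]
orientation: [-0.001, 0.674, 0.738, -0.0]
contact_force: [-0.2, 0.4, -3.0]
opening: 0.718
gripper_force: 44.2
clock: 9.1
tcp_pos: [604.2, 24.4, 63.4]
orientation: [-0.0, 0.676, 0.737, -0.0]
contact_force: [1.0, -0.2, -2.1]
opening: 0.726
gripper_force: 44.4
[604.63471006  24.57510327  64.10077772]
```

View pics/s4.png

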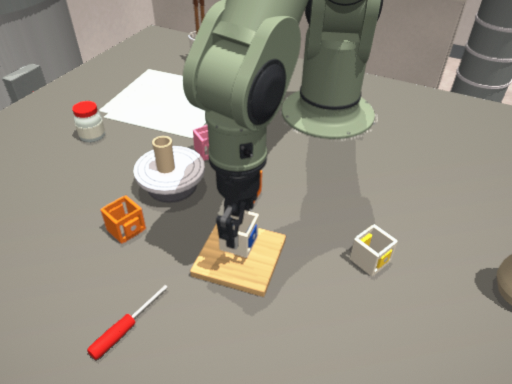

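The beaker stands on the wheel at (164,155). The collar is held over the bat at (240,235). Next I'll lower it gently.

```bash
python3 -m creep '[{"dx":0,"dy":0,"dz":0.6,"wx":0,"wy":0,"wz":0,"claw":0.4},{"dx":0,"dy":0,"dz":0.6,"wx":0,"wy":0,"wz":0,"claw":0.4},{"dx":0,"dy":0,"dz":0.5,"wx":0,"wy":0,"wz":0,"claw":0.4},{"dx":0,"dy":0,"dz":0.4,"wx":0,"wy":0,"wz":0,"claw":0.4},{"dx":0,"dy":0,"dz":0.15,"wx":0,"wy":0,"wz":0,"claw":0.4},{"dx":0,"dy":0,"dz":0.1,"wx":0,"wy":0,"wz":0,"claw":0.4},{"dx":0,"dy":0,"dz":0,"wx":0,"wy":0,"wz":0,"claw":0.4},{"dx":0,"dy":0,"dz":0,"wx":0,"wy":0,"wz":0,"claw":0.4}]'
```

```text
clock: 9.82
tcp_pos: [604.4, 25.1, 39.9]
orientation: [0.0, 0.676, 0.737, 0.0]
contact_force: [-0.5, -0.4, -2.0]
opening: 0.723
gripper_force: 44.4
```

```bash
python3 -m creep '[{"dx":0,"dy":0,"dz":0.08,"wx":0,"wy":0,"wz":0,"claw":0.4},{"dx":0,"dy":0,"dz":0,"wx":0,"wy":0,"wz":0,"claw":0.4},{"dx":0,"dy":0,"dz":0,"wx":0,"wy":0,"wz":0,"claw":0.4}]'
python3 -m creep '[{"dx":0,"dy":0,"dz":0.06,"wx":0,"wy":0,"wz":0,"claw":0.4},{"dx":0,"dy":0,"dz":0,"wx":0,"wy":0,"wz":0,"claw":0.4},{"dx":0,"dy":0,"dz":0,"wx":0,"wy":0,"wz":0,"claw":0.4}]'
```

```text
clock: 10.07
tcp_pos: [604.3, 25.2, 39.1]
orientation: [0.0, 0.676, 0.737, 0.0]
contact_force: [0.2, -0.3, -2.2]
opening: 0.721
gripper_force: 44.4
clock: 10.32
tcp_pos: [604.4, 25.1, 38.7]
orientation: [0.0, 0.676, 0.737, 0.0]
contact_force: [-1.1, 0.9, 5.2]
opening: 0.719
gripper_force: 44.9
```

Touchdown: the force changed from -2 to +5 N. I'll release slowly, then retreat upwards.

```bash
python3 -m creep '[{"dx":0,"dy":0,"dz":0,"wx":0,"wy":0,"wz":0,"claw":0.73},{"dx":0,"dy":0,"dz":0,"wx":0,"wy":0,"wz":0,"claw":0.78},{"dx":0,"dy":0,"dz":0,"wx":0,"wy":0,"wz":0,"claw":0.85},{"dx":0,"dy":0,"dz":0,"wx":0,"wy":0,"wz":0,"claw":0.95},{"dx":0,"dy":0,"dz":0,"wx":0,"wy":0,"wz":0,"claw":1},{"dx":0,"dy":0,"dz":0,"wx":0,"wy":0,"wz":0,"claw":1},{"dx":0,"dy":0,"dz":0,"wx":0,"wy":0,"wz":0,"claw":1}]'
python3 -m creep '[{"dx":0,"dy":0,"dz":-0.5,"wx":0,"wy":0,"wz":0,"claw":1},{"dx":0,"dy":0,"dz":-1,"wx":0,"wy":0,"wz":0,"claw":1},{"dx":0,"dy":0,"dz":-2,"wx":0,"wy":0,"wz":0,"claw":1},{"dx":0,"dy":0,"dz":-2,"wx":0,"wy":0,"wz":0,"claw":1},{"dx":0,"dy":0,"dz":-3,"wx":0,"wy":0,"wz":0,"claw":1},{"dx":0,"dy":0,"dz":-3,"wx":0,"wy":0,"wz":0,"claw":1},{"dx":0,"dy":0,"dz":-3,"wx":0,"wy":0,"wz":0,"claw":1},{"dx":0,"dy":0,"dz":-1,"wx":0,"wy":0,"wz":0,"claw":1},{"dx":0,"dy":0,"dz":0,"wx":0,"wy":0,"wz":0,"claw":1},{"dx":0,"dy":0,"dz":0,"wx":0,"wy":0,"wz":0,"claw":1}]'
python3 - <<'E'
from h import *
im=optics.camera("scene")[:,:,::-1]; cv2.imwrite("pics/s5.png",im)
E
```

```text
clock: 10.9
tcp_pos: [604.3, 25.1, 38.4]
orientation: [0.0, 0.676, 0.737, -0.0]
contact_force: [-0.3, 0.5, -0.7]
opening: 1.0
gripper_force: 0.0
clock: 11.73
tcp_pos: [604.3, 25.3, 194.1]
orientation: [0.0, 0.676, 0.737, 0.001]
contact_force: [0.0, -0.1, -0.8]
opening: 0.999
gripper_force: 0.0
```

View pics/s5.png

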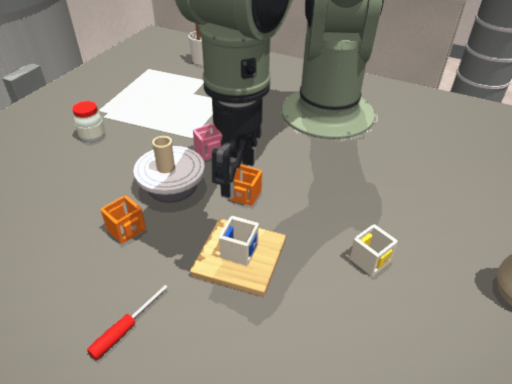

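The collar stands upright mid-bat at (240,240), the beaker stands on the wheel at (164,155), the spare at (373,250) hasn't moved, and the gripper is clear. Handing in.

```bash
python3 -c "from cell import close_job; print(close_job())"
```

```text
the job is handed in; nothing more can be done
None
```

The job is handed in at about 12 s on the robot's clock (no verdict came back): the last camera view shows the blue-cheeked collar upright in the middle of the bat, the beaker still standing on the wheel and the yellow-cheeked collar where it was.

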